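# Lay the third layer of a crosswise drying stack

## Robot

A 7-joint arm with a two-finger parallel gripper is mounted at the origin on a cart in front of the work surface, level with it; the furniture and walls round the work are solid. World frame = base frame: x ahead of the robot, y to its left, z up, the work surface at z = 0. Lengths are in m, angles in rad, forces in N, time in s.
With the tool pointing down it reaches from about 0.425 to 0.875 m from the base axis. Payload 4.7 kg.
Tool frame: the origin (TCP) lies at the very end of the fingers, on their centre line; the grasp point (between the pads) lies 19 mm behind it; z points along the fingers, y is the line along which they close (so a half turn about z gives the same grasp; the last joint's range is limited). The gripper opens to 87 mm and grips with 3 to 60 N. Pads are 19 mm wide; open, the fingers measure 117 mm over their backs; the gripper's body (75 mm by 190 mm) begins 51 mm behind the grasp point.
Start: joints at [-1.291, 0.321, -0.07, 1.45, 0.023, 1.371, -0.057], TCP at [0.171, 0.627, 0.223] pointing down, gripper open.
Joint ranges: [-2.86, 2.86], [-0.3, 2.09], [-1.38, 1.24], [0.06, 2.45], [-1.56, 4.7], [0.09, 2.05], [-2.69, 2.69]. Speed limits (rad/s): [2.57, 2.57, 3.14, 3.14, 3.14, 3.14, 3.14].

## Interface

Orientations are given as a rotation vector (axis times angle).
In Python, from bench import ctrl gives the robot as it stands.
- The arm moves only by the shell command python3 -m jog 'ROWS' [FORCE]. ROWS is JSON, a list that holds one entry, the list of rows, each a list of 7 numbers: the shift along the tool's x, y, z in mm, then the turn, a rotation vector about the tool's x, y, z in degrees, then the finger opening in mm, from 0 to 87. A call has 1 to 10 rows; each row is the pose to reach, as a shift and turn from the pose commanded when the call began, along the tool's axes at that moment; what a row does not reach only later rows make up. A row lasts 1/10 s, in which the tool goes at most 50 mm and 8.59 degrees, less where a joint would pass 70% of its speed; a pose out of reach is approached as far as the arm can. A call with a gripper value outside its range is refused whole. The fingers move at their own pace and stop on an object; FORCE is the grip in N (left out, the last holds). Time passes only in rows, so rows that repeat a pose let the fingers close. It gives the time, the measured TCP pose, the force, the opening and the grip force at its end, in the units of the state.
- ctrl.get_state(): the state, without advancing time (a new reading comes with each control period).
- ctrl.get_image(name): name is "scene" or "top"; returns a dict with "image" (384x512x3 uint8, red, green, blue), "depth" (384x512 float32, m along the optical axis (not along the pixel's ray), 0 where there is no reading), "fov_y" (degrees; the focal length in pixels is half the picture's height over the tangent of half this angle, whatever the lens; pixels are square), "cx", "cy" (the principal point, pixels), "rvec" (rotation vector, rad) and "tvec" (3), from world to camera coordinates, as OpenCV has them. Camera axes: x right, y down, z forward; pixel columns grow to the right and rows downward; lengths in m; the calibration is good to about 2 mm. A picture is of the moment at which its call begins.
- ctrl.close_job(): hands the job in; it is judged then, once.
The state is a dict: "time": time; "joint_positions": joint angles; "qd": joint speeds; "joint_torque": joint torques, N m; "position": TCP position; "tool_rot": TCP orientation; "ft_force": force on the tool from outside, world axes, zero at the start; "torque": the same for the moment, N m; "grip_width": opening from 0.0 (shut) to 1.0 (fully open); "grip_force": force on a finger pad.
Only numpy, scipy, OpenCV 4.12 (cv2) and the standard library are available. Lean on these libraries where they do the work, as an engineer would, in place of code of your own. Each camera call takes 0.05 s, during which the arm holds its last target. There are 200 camera calls.

## Task

The freshly planed slats are being stacked crosswise on the grey board so that air gets round them to dry, and two layers are done. Lay the two loose full-length slats flat on top as the third layer: crosswise to the top layer, each straight above one of the two slats of the bottom layer and centred lengthwise like it, ends even with the ends below. Leave the short offcut of the same wood where it is.

Things in the scene. Friction and masses are not known exactly. Their poses are not given: they have to be found in the camera images.
- slat_a: Loose brown wooden slat, full length: 140 mm long (its x axis), 26 mm wide (y), 18 mm thick (z), about 60 g, lying flat on the bench. Origin: centre of its underside. Interchangeable with slat_b. A fixed bench vice about 135 mm high stands between the slats and the robot: carry things over it or round it.
- slat_b: Second loose full-length slat, same as slat_a: 140 x 26 x 18 mm (x, y, z), origin at the centre of its underside.
- offcut: Short offcut of the same brown slat, 80 mm long (x), 26 mm wide (y), 18 mm thick (z), origin at the centre of its underside. To be left where it lies (within 30 mm).
- stack: Started stack, fixed to the bench: grey board 150 x 150 x 12 mm with two layers of pinned 140 x 26 x 18 mm brown slats. Origin: centre of the board's underside. Bottom layer: two slats along its x axis, centred at x = 0, y = +50 and -50 mm, z = 12 to 30 mm. Second (top) layer: two along its y axis, centred at y = 0, x = +50 and -50 mm, z = 30 to 48 mm; open between them, so fingers have room.

How it is judged:
By the outcome, as a careful person would: the job done as asked, in the order asked, and still so for the second after the job is handed in, with the robot touching nothing.
It also fails if it takes over 58 s, if anything falls off the work surface, if the arm or the gripper's body presses on something with over 40 N, if the wrist force passes 120 N, or if a joint passes its speed limit or range.

## Working session

There is one attempt and no reset: what is moved stays moved. The work goes in short steps, Python scripts to look and compute and a shell command to move; the robot and the scene stay as the last step left them, time stands still between calls to the robot, and variables do not carry over. Pictures are saved under pics/ and viewed, at most 10 in all, crops included, and the job is handed in when it is done.

```bash
mkdir -p pics; ls
python3 - <<'E'
from bench import ctrl
import cv2,numpy as np
s=ctrl.get_state();print({k:np.round(v,3).tolist() for k,v in s.items()})
ims=[]
for n in("scene","top"):
    d=ctrl.get_image(n);np.savez(f"pics/{n}0.npz",**d)
    print(n,d["fov_y"],d["cx"],d["cy"],d["rvec"],d["tvec"])
    cv2.imwrite(f"pics/{n}0.png",d["image"][:,:,::-1])
E
```

```text
pics
{'time': 0.0, 'joint_positions': [-1.291, 0.322, -0.07, 1.452, 0.023, 1.371, -0.057], 'qd': [0.001, 0.001, 0.0, 0.001, 0.001, 0.0, -0.0], 'joint_torque': [-0.001, -49.129, -0.404, -31.252, -0.064, 0.044, 0.0], 'position': [0.171, 0.627, 0.221], 'tool_rot': [-0.416, -3.114, 0.003], 'ft_force': [0.882, 0.235, -0.438], 'torque': [-0.026, 0.051, -0.027], 'grip_force': 0.0, 'grip_width': 1.002}
scene 49.13051454245789 249.69536046947337 186.67185682433885 [ 2.20646726 -0.81676667  0.36235359] [-0.36104333  0.32766963  0.6562859 ]
top 49.646302142314745 248.3840954198462 195.2281658828084 [ 2.1856609  -2.11979923  0.2179941 ] [0.07557999 0.54209921 1.06467331]
```

View pics/scene0.png

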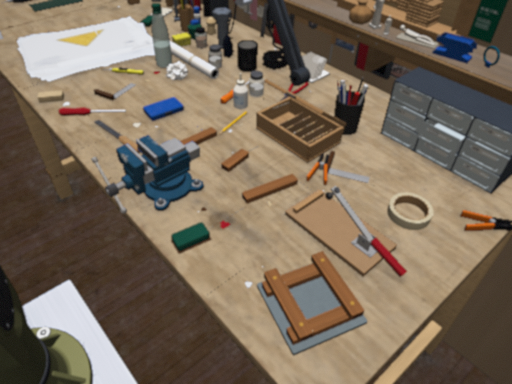

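View pics/top0.png

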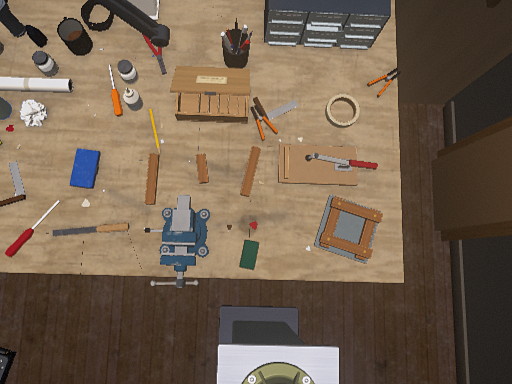

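The top view shows slats at about (152,178) and (250,171), the offcut at (202,167), the vice at (183,230) and the stack at (350,228). Next I'll measure these.

```bash
cat > h.py <<'E'
import cv2,numpy as np
def load(n): return dict(np.load(f"pics/{n}.npz"))
def cam(d):
    R=cv2.Rodrigues(d["rvec"])[0]; f=192/np.tan(np.radians(float(d["fov_y"]))/2)
    return R,d["tvec"].ravel(),f,float(d["cx"]),float(d["cy"])
def ray(d,uv,z):
    R,t,f,cx,cy=cam(d); uv=np.atleast_2d(uv).astype(float)
    r=np.c_[(uv[:,0]-cx)/f,(uv[:,1]-cy)/f,np.ones(len(uv))]@R; o=-R.T@t
    return o+r*((z-o[2])/r[:,2])[:,None]
def proj(d,P):
    R,t,f,cx,cy=cam(d); c=np.atleast_2d(P)@R.T+t
    return c[:,:2]/c[:,2:]*f+[cx,cy]
def depth_pts(d):
    R,t,f,cx,cy=cam(d); v,u=np.mgrid[:384,:512]; z=d["depth"]
    return (np.stack([(u-cx)/f*z,(v-cy)/f*z,z],-1)-t)@R
def brown(d):
    h=cv2.cvtColor(d["image"],cv2.COLOR_RGB2HSV)
    return cv2.inRange(h,(5,110,60),(16,255,200))
def rects(d,z,amin=60):
    for c in cv2.findContours(brown(d),cv2.RETR_EXTERNAL,cv2.CHAIN_APPROX_NONE)[0]:
        if cv2.contourArea(c)<amin: continue
        m=c[:,0].mean(0); w=ray(d,c[:,0],z)[:,:2]*1000
        (x,y),(a,b),g=cv2.minAreaRect(w.astype(np.float32))
        if a<b:a,b,g=b,a,g+90
        print(m.round(),"ctr",round(x,1),round(y,1),"size",round(a,1),round(b,1),"long axis deg",round((g+90)%180-90,1))
E
python3 - <<'E'
from h import *
for n in("top0","scene0"):
    d=load(n);print(n);rects(d,.018)
    print('hsv slat',cv2.cvtColor(d["image"],cv2.COLOR_RGB2HSV)[(178,152) if n=="top0" else (188,270)])
    cv2.imwrite(f"pics/{n}m.png",brown(d))
d=load("top0");P=depth_pts(d)
for u,v in[(152,178),(250,171),(202,167),(333,222),(348,228),(376,230),(183,230),(165,110),(262,120),(280,110),(210,100),(152,130),(248,255),(300,160)]: print((u,v),(P[v,u]*1000).round())
E
```

```text
top0
[103. 367.] ctr 92.2 443.8 size 76.7 18.9 long axis deg -2.6
[109. 329.] ctr 190.3 437.7 size 118.9 34.8 long axis deg 3.0
[359. 306.] ctr 253.1 -209.0 size 133.2 32.0 long axis deg -0.8
[246. 292.] ctr 283.3 94.3 size 61.5 28.9 long axis deg 1.5
[270. 293.] ctr 285.1 24.5 size 66.8 63.5 long axis deg 1.3
[188. 329.] ctr 192.6 241.4 size 261.7 95.0 long axis deg -14.7
[146. 333.] ctr 189.6 333.3 size 266.4 160.5 long axis deg 0.9
[ 46. 332.] ctr 186.4 588.1 size 268.4 249.0 long axis deg 0.9
[112. 227.] ctr 445.2 450.6 size 81.4 21.3 long axis deg -82.7
[351. 228.] ctr 462.5 -189.3 size 145.9 140.0 long axis deg 72.7
[ 11. 199.] ctr 511.3 722.2 size 61.9 11.1 long axis deg -70.4
[333. 169.] ctr 624.1 -136.9 size 130.9 44.2 long axis deg 75.7
[202. 168.] ctr 616.0 221.6 size 80.0 25.9 long axis deg 9.4
[151. 178.] ctr 582.5 356.7 size 139.4 26.3 long axis deg -1.2
[250. 171.] ctr 612.8 88.0 size 139.8 26.0 long axis deg -12.1
[311. 163.] ctr 637.1 -86.3 size 195.2 111.9 long axis deg 88.3
[469. 180.] ctr 640.5 -539.2 size 334.9 221.4 long axis deg -4.5
[413. 251.] ctr 449.9 -330.
[... 1931 characters left out ...]
g axis deg 90.0
[389.  47.] ctr 1406.3 399.8 size 966.7 177.7 long axis deg -89.9
[185.  15.] ctr 1047.7 1061.0 size 280.0 56.2 long axis deg 60.5
[431.  15.] ctr 1849.9 449.7 size 523.1 369.6 long axis deg 21.4
[356.   8.] ctr 1650.4 637.6 size 246.7 172.0 long axis deg 50.3
hsv slat [ 13 152 143]
(152, 178) [582. 355.  18.]
(250, 171) [611.  89.  19.]
(202, 167) [618. 221.  17.]
(333, 222) [ 476. -138.   31.]
(348, 228) [ 464. -185.    7.]
(376, 230) [ 461. -265.    2.]
(183, 230) [436. 253. 110.]
(165, 110) [784. 335.  -0.]
(262, 120) [767.  57.  -3.]
(280, 110) [797.   7.   2.]
(210, 100) [817. 208.   8.]
(152, 130) [724. 368.  -0.]
(248, 255) [382.  88.  25.]
(300, 160) [648. -50.  19.]
```

Run:
```python
import cv2
a=cv2.imread("pics/top0.png")[130:290,120:400]
cv2.imwrite("pics/crop.png",cv2.resize(a,None,fx=2.85,fy=2.85,interpolation=cv2.INTER_CUBIC))
```

```text
(no output)
```

View pics/crop.png

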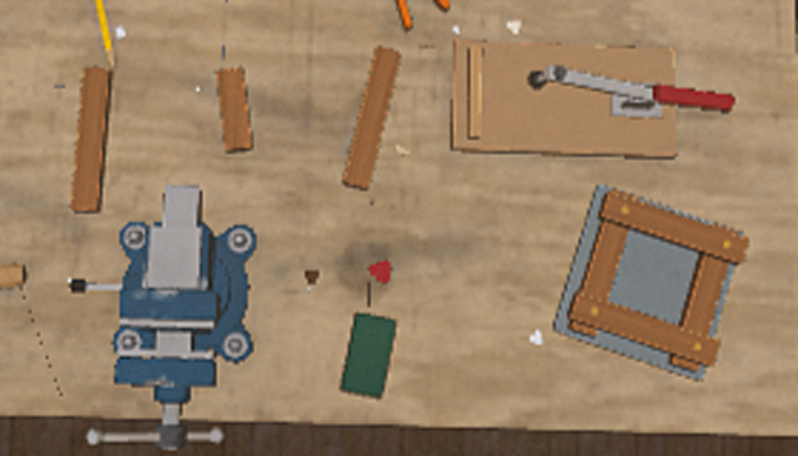

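The crop confirms two loose full-length slats and the short offcut between them. The top-layer slats run at roughly 73° in world axes. Now I'll measure the stack precisely.

```bash
cat >> h.py <<'E'
from scipy.spatial.transform import Rotation as Ro
def delta(s,xyz_mm,yaw):
    """shift in tool axes (mm) and turn (deg) to put TCP at xyz, tool down, tool x along yaw or yaw+180"""
    R=Ro.from_rotvec(s["tool_rot"]); p=np.array(s["position"])*1000
    best=None
    for k in(0,180):
        y=np.radians(yaw+k); x=np.array([np.cos(y),np.sin(y),0]); z=np.array([0,0,-1.]); T=Ro.from_matrix(np.c_[x,np.cross(z,x),z])
        r=(R.inv()*T).as_rotvec(degrees=True)
        if best is None or np.linalg.norm(r)<np.linalg.norm(best): best=r
    print("pos",p.round(1),"shift",R.inv().apply(np.array(xyz_mm)-p).round(1),"turn",best.round(1))
E
python3 - <<'E'
from h import *
from bench import ctrl
d=load("top0");P=depth_pts(d)
m=brown(d)
b=np.zeros_like(m);b[190:265,310:390]=255
zz=P[...,2]*1000
print("z hist",np.histogram(zz[(m>0)&(b>0)],bins=range(0,60,4)))
t=((m>0)&(b>0)&(zz>40)).astype(np.uint8)
t=cv2.morphologyEx(t,cv2.MORPH_OPEN,np.ones((3,3)))
for c in cv2.findContours(t,cv2.RETR_EXTERNAL,cv2.CHAIN_APPROX_NONE)[0]:
    if cv2.contourArea(c)<100: continue
    print("top layer",cv2.minAreaRect((ray(d,c[:,0],.048)[:,:2]*1000).astype(np.float32)))
g=((b>0)&(zz>6)&(zz<60)).astype(np.uint8)
c=max(cv2.findContours(g,cv2.RETR_EXTERNAL,cv2.CHAIN_APPROX_NONE)[0],key=cv2.contourArea)
print("board",cv2.minAreaRect((ray(d,c[:,0],.012)[:,:2]*1000).astype(np.float32)))
delta(ctrl.get_state(),[590,356.5,200],-1.2)
E
```

```text
z hist (array([  0,   0,   0,  13,  17,  18, 122, 380,  74,  14,  57, 503, 432,
        21]), array([ 0,  4,  8, 12, 16, 20, 24, 28, 32, 36, 40, 44, 48, 52, 56]))
top layer ((414.4189758300781, -167.18228149414062), (140.99542236328125, 26.51424217224121), 72.8382568359375)
top layer ((509.3321838378906, -196.86642456054688), (140.5587158203125, 27.152320861816406), 72.6192398071289)
board ((460.9449768066406, -185.22897338867188), (156.5615692138672, 150.06906127929688), 72.74784851074219)
pos [170.7 626.7 221.6] shift [-475.6 -150.5   21.9] turn [ -0.1  -0.  -14. ]
```

```bash
python3 -m jog '[[[-240,-75,0,0,0,-7,60],[-240,-75,0,0,0,-7,60],[-240,-75,0,0,0,-7,60],[-240,-75,0,0,0,-7,60],[-240,-75,0,0,0,-7,60],[-475,-150,22,0,0,-14,60],[-475,-150,22,0,0,-14,60],[-475,-150,22,0,0,-14,60],[-475,-150,22,0,0,-14,60],[-475,-150,22,0,0,-14,60]]]' 20; python3 -m jog '[[[0,0,0,0,0,0,60],[0,0,0,0,0,0,60],[0,0,0,0,0,0,60]]]'
python3 - <<'E'
from h import *
from bench import ctrl
s=ctrl.get_state();print(np.round(s["joint_positions"],2),s["time"]);delta(s,[590,356.5,60],-1.2)
d=ctrl.get_image("scene");cv2.imwrite("pics/s1.png",d["image"][:,:,::-1])
E
```

```text
time: 1.1
position: [0.591, 0.3561, 0.1999]
tool_rot: [-0.034, -3.141, 0.001]
ft_force: [0.1, 1.0, -0.2]
grip_width: 0.688
grip_force: 0.0
time: 1.4
position: [0.5884, 0.3591, 0.2001]
tool_rot: [-0.031, -3.14, -0.001]
ft_force: [0.9, 0.2, 0.0]
grip_width: 0.692
grip_force: 0.0
[-0.7   0.41  0.15  1.38 -0.06  1.36  1.01] 1.4
pos [588.4 359.1 200.1] shift [ -1.9  -2.6 140.1] turn [ 0.  -0.1  0.1]
```

View pics/s1.png

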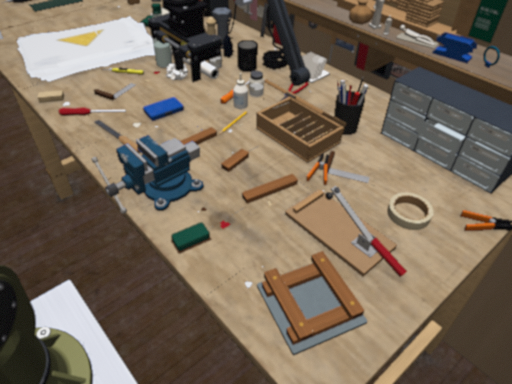

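The scene view shows the gripper around (190,40), above and beyond the vice. I'll check that against the projection of the reported TCP.

Run:
```python
from h import *
from bench import ctrl
print(proj(load("scene0"),[[.5884,.3591,.2],[.5884,.3591,.27],[.5825,.3567,.018]]).round())
d=ctrl.get_image("top");np.savez("pics/top1.npz",**d);cv2.imwrite("pics/t1.png",d["image"][:,:,::-1])
print(proj(d,[[.5884,.3591,.2]]).round())
```

```text
[[187.  75.]
 [184.  47.]
 [192. 138.]]
[[135. 159.]]
```

View pics/t1.png

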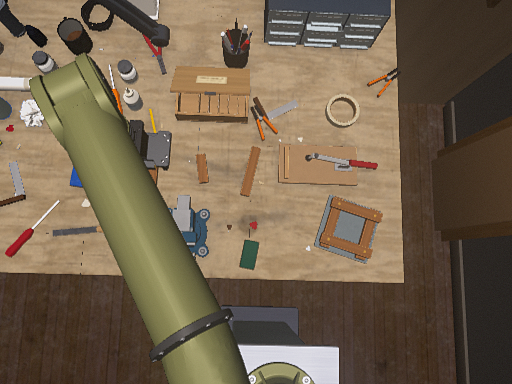

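The reading agrees with the picture. Descend.

```bash
python3 -m jog '[[[-1,-1,40,0,0,0,60],[-1,-1,80,0,0,0,60],[-1,-1,120,0,0,0,60],[-1,-1,150,0,0,0,60],[-1,-1,165,0,0,0,60],[-1,-1,165,0,0,0,60],[-1,-1,165,0,0,0,60]]]'
python3 -m jog '[[[0,0,0,0,0,0,60],[0,0,0,0,0,0,60]]]'; python3 -m jog '[[[0,0,0,0,0,0,60],[0,0,0,0,0,0,60]]]'
```

```text
time: 2.2
position: [0.5912, 0.3579, 0.0372]
tool_rot: [0.032, 3.14, 0.002]
ft_force: [0.5, -0.6, 0.5]
grip_width: 0.688
grip_force: 0.0
time: 2.4
position: [0.5919, 0.3575, 0.0378]
tool_rot: [0.034, 3.138, 0.003]
ft_force: [-0.5, 0.5, 0.7]
grip_width: 0.689
grip_force: 0.0
time: 2.6
position: [0.591, 0.3569, 0.0363]
tool_rot: [0.034, 3.141, 0.001]
ft_force: [0.2, -0.6, -0.3]
grip_width: 0.692
grip_force: 0.0
```

```bash
python3 -m jog '[[[0,0,15,0,0,0,60],[0,0,25,0,0,0,60],[0,0,33,0,0,0,60],[0,0,33,0,0,0,60],[0,0,33,0,0,0,15],[0,0,33,0,0,0,15],[0,0,33,0,0,0,15],[0,0,33,0,0,0,15],[0,0,33,0,0,0,15],[0,0,33,0,0,0,15]]]' 25
python3 -m jog '[[[0,0,0,0,0,0,15],[0,0,0,0,0,0,15],[0,0,0,0,0,0,15]]]'
```

```text
time: 3.6
position: [0.5907, 0.3568, 0.0027]
tool_rot: [0.034, 3.141, 0.0]
ft_force: [-0.3, -1.0, -0.4]
grip_width: 0.298
grip_force: 25.0
time: 3.9
position: [0.5907, 0.3567, 0.0026]
tool_rot: [0.034, 3.141, 0.0]
ft_force: [0.9, -0.8, -0.9]
grip_width: 0.297
grip_force: 25.0
```

Gripped at 26 mm. Lift.

```bash
python3 -m jog '[[[0,0,-30,0,0,0,15],[0,0,-70,0,0,0,15],[0,0,-120,0,0,0,15],[0,0,-170,0,0,0,15],[0,0,-210,0,0,0,15],[0,0,-210,0,0,0,15],[0,0,-210,0,0,0,15]]]'
python3 - <<'E'
from h import *
from bench import ctrl
s=ctrl.get_state()
# slat a -> stack y=+50 target; TCP 8.3 mm ahead of the slat centre along the slat
u=np.array([.955,-.297]); 
for c in([476.7,-134.3],[447.0,-229.8]):
    t=np.array(c)+8.3*u; delta(s,[*t,213],-17.3)
E
```

```text
time: 4.6
position: [0.5911, 0.3568, 0.2138]
tool_rot: [0.034, 3.14, 0.002]
ft_force: [-0.6, 0.7, -2.1]
grip_width: 0.292
grip_force: 25.0
pos [591.1 356.8 213.8] shift [ 9.580e+01 -4.958e+02 -1.000e-01] turn [ 0.1  0.1 16.1]
pos [591.1 356.8 213.8] shift [ 1.234e+02 -5.919e+02 -2.000e-01] turn [ 0.1  0.1 16.1]
```

```bash
python3 -m jog '[[[8,-38,0,0,0,1,15],[16,-76,0,0,0,2,15],[25,-120,0,0,0,3,15],[34,-165,0,0,0,4,15],[43,-210,0,0,0,5.5,15],[52,-250,0,0,0,7,15],[60,-290,0,0,0,8,15],[68,-330,0,0,0,9,15],[76,-370,0,0,0,10,15],[84,-410,0,0,0,11,15]]]'
python3 -m jog '[[[8,-38,0,0,0,1,15],[16,-76,0,0,0,2,15],[24,-115,0,0,0,3,15],[32,-150,0,0,0,4,15],[32,-150,0,0,0,4,15],[32,-150,0,0,0,4,15],[32,-150,0,0,0,4,15]]]'
python3 - <<'E'
from h import *
from bench import ctrl
s=ctrl.get_state()
u=np.array([.955,-.297]); t=np.array([447.0,-229.8])+8.3*u; delta(s,[*t,120],-17.3)
d=ctrl.get_image("scene");np.savez("pics/s2.npz",**d);cv2.imwrite("pics/s2.png",d["image"][:,:,::-1])
E
```

```text
time: 5.6
position: [0.4959, -0.0529, 0.2104]
tool_rot: [-0.335, -3.12, 0.001]
ft_force: [1.0, 0.2, -0.9]
grip_width: 0.295
grip_force: 25.0
time: 6.3
position: [0.4347, -0.1898, 0.2113]
tool_rot: [-0.44, -3.108, -0.001]
ft_force: [0.7, 0.2, -0.9]
grip_width: 0.3
grip_force: 25.0
pos [ 434.7 -189.8  211.3] shift [-31.4 -35.2  91.3] turn [ 0.  -0.1  1.2]
```

View pics/s2.png

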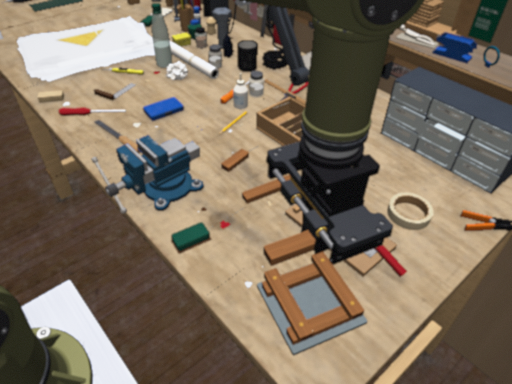

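The held slat is visible around (300,245), above the stack at (312,300). Now align it and lower it.

```bash
python3 -m jog '[[[-16,-18,0,0,0,0.6,15],[-31,-35,0,0,0,1.2,15],[-31,-35,30,0,0,1.2,15],[-31,-35,70,0,0,1.2,15],[-31,-35,110,0,0,1.2,15],[-31,-35,135,0,0,1.2,15],[-31,-35,140,0,0,1.2,15],[-31,-35,140,0,0,1.2,15],[-31,-35,140,0,0,1.2,15]]]'
python3 - <<'E'
from h import *
from bench import ctrl
s=ctrl.get_state()
u=np.array([.955,-.297]); t=np.array([447.0,-229.8])+8.3*u; delta(s,[*t,51],-17.3)
d=ctrl.get_image("scene");np.savez("pics/s3.npz",**d)
e=ctrl.get_image("top");np.savez("pics/t3.npz",**e)
delta(ctrl.get_state(),[*t,51],-17.3)
a=cv2.resize(d["image"][220:370,220:400],None,fx=3,fy=3,interpolation=cv2.INTER_CUBIC)
b=cv2.resize(e["image"][180:270,300:400],None,fx=2.5,fy=5/2,interpolation=cv2.INTER_CUBIC)
o=np.zeros((450,790,3),np.uint8);o[:,:540]=a;o[:225,540:]=b
cv2.imwrite("pics/c3.png",o[:,:,::-1])
E
```

```text
time: 7.25
position: [0.4562, -0.2336, 0.0739]
tool_rot: [0.474, 3.103, -0.001]
ft_force: [0.6, -0.9, -0.9]
grip_width: 0.296
grip_force: 25.0
pos [ 456.2 -233.6   73.9] shift [ 1.7  0.9 22.9] turn [ 0.   0.1 -0.1]
pos [ 456.3 -233.8   74.2] shift [ 1.9  1.1 23.2] turn [ 0.   0.2 -0.1]
```

View pics/c3.png

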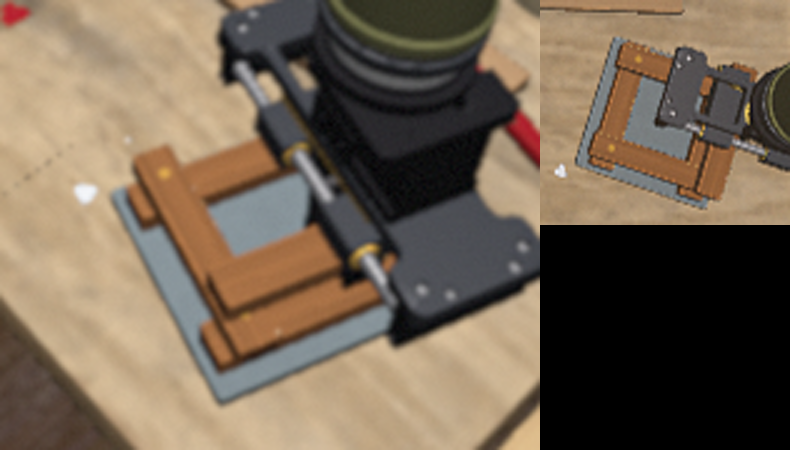

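The held slat sits above the lower bottom slat with its near end at crop (215,290), roughly aligned. I'll lower it, release, retreat and measure.

```bash
python3 -m jog '[[[2,1,10,0,0,0,15],[2,1,17,0,0,0,15],[2,1,20,0,0,0,15],[2,1,22,0,0,0,15],[2,1,22,0,0,0,15],[2,1,22,0,0,0,15],[2,1,22,0,0,0,15]]]'
```

```text
time: 8.05
position: [0.4532, -0.2321, 0.0506]
tool_rot: [0.476, 3.105, -0.0]
ft_force: [0.4, 0.4, 0.6]
grip_width: 0.292
grip_force: 25.0
```

```bash
python3 -m jog '[[[0,0,0,0,0,0,15],[0,0,0,0,0,0,15]]]'
python3 - <<'E'
from h import *
from bench import ctrl
s=ctrl.get_state()
u=np.array([.955,-.297]); t=np.array([447.0,-229.8])+8.3*u; delta(s,[*t,51],-17.3)
E
```

```text
time: 8.25
position: [0.4533, -0.2321, 0.0506]
tool_rot: [0.476, 3.105, -0.0]
ft_force: [-0.8, 0.4, -0.5]
grip_width: 0.301
grip_force: 25.0
pos [ 453.3 -232.1   50.6] shift [-1.6  0.3 -0.4] turn [-0.   0.  -0.1]
```

```bash
python3 -m jog '[[[-1.5,0,-0.5,0,0,0,15],[-1.5,0,0.3,0,0,0,15],[-1.5,0,0.3,0,0,0,15],[-1.5,0,0.3,0,0,0,50],[-1.5,0,0.3,0,0,0,50],[-1.5,0,0.3,0,0,0,50],[-1.5,0,0.3,0,0,0,50]]]'
python3 -m jog '[[[0,0,-10,0,0,0,50],[0,0,-30,0,0,0,50],[0,0,-70,0,0,0,50],[0,0,-120,0,0,0,50],[0,0,-155,0,0,0,50],[0,0,-155,0,0,0,50]]]'
python3 - <<'E'
from h import *
from bench import ctrl
delta(ctrl.get_state(),[620,86.5,200],-12.1)
E
```

```text
time: 8.95
position: [0.4545, -0.2324, 0.0501]
tool_rot: [-0.476, -3.105, -0.0]
ft_force: [-0.3, 0.7, 0.1]
grip_width: 0.541
grip_force: 0.0
time: 9.55
position: [0.4577, -0.2341, 0.2115]
tool_rot: [0.475, 3.094, -0.001]
ft_force: [1.2, -0.1, -0.4]
grip_width: 0.575
grip_force: 0.0
pos [ 457.7 -234.1  211.5] shift [-58.5 354.5  12.5] turn [ 0.   0.6 -5.4]
```

```bash
python3 -m jog '[[[-7,45,0,0,0,-1,50],[-14,90,0,0,0,-2,50],[-21,135,0,0,0,-2.5,50],[-28,180,0,0,0,-3,50],[-35,225,0,0,0,-3.5,50],[-42,270,6,0,0,-4,50],[-47,315,10,0,0,-5,50],[-51,354,12,0,0,-5.3,50],[-51,354,12,0,0,-5.3,50],[-51,354,12,0,0,-5.3,50]]]'
python3 -m jog '[[[0,0,0,0,0,0,50],[0,0,0,0,0,0,50]]]'
python3 - <<'E'
from h import *
from bench import ctrl
delta(ctrl.get_state(),[612.8,88,35],-12.1)
d=ctrl.get_image("top");np.savez("pics/t4.npz",**d)
delta(ctrl.get_state(),[612.8,88,35],-12.1)
P=depth_pts(d);m=brown(d);b=np.zeros_like(m);b[190:265,310:390]=255;zz=P[...,2]*1000
t=((m>0)&(b>0)&(zz>58)).astype(np.uint8);t=cv2.morphologyEx(t,cv2.MORPH_OPEN,np.ones((3,3)))
for c in cv2.findContours(t,cv2.RETR_EXTERNAL,cv2.CHAIN_APPROX_NONE)[0]:
    if cv2.contourArea(c)>100: print(cv2.minAreaRect((ray(d,c[:,0],.066)[:,:2]*1000).astype(np.float32)))
cv2.imwrite("pics/t4.png",cv2.resize(d["image"][130:280,180:400],None,fx=3.5,fy=3.5,interpolation=cv2.INTER_CUBIC)[:,:,::-1])
E
```

```text
time: 10.55
position: [0.6089, 0.0907, 0.1924]
tool_rot: [-0.329, -3.123, 0.002]
ft_force: [-0.5, -0.3, -0.1]
grip_width: 0.578
grip_force: 0.0
time: 10.75
position: [0.6092, 0.0879, 0.1935]
tool_rot: [0.336, 3.123, -0.001]
ft_force: [0.8, -0.7, 0.8]
grip_width: 0.572
grip_force: 0.0
pos [609.2  87.9 193.5] shift [ -3.5   0.9 158.5] turn [-0.   0.  -0.2]
pos [609.2  88.1 193.7] shift [ -3.4   0.6 158.7] turn [ 0.   0.  -0.2]
((446.1668395996094, -228.32118225097656), (27.783416748046875, 140.7066192626953), 72.32457733154297)
```

View pics/t4.png

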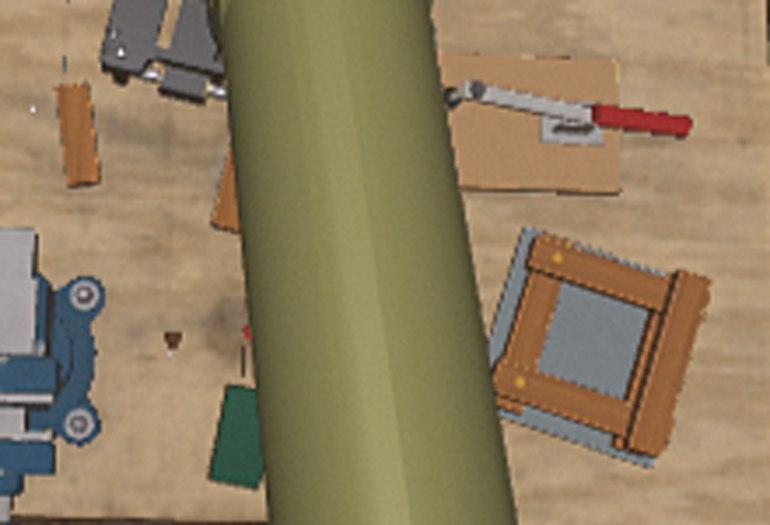

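The first slat lies flat within about 2 mm of its target (crop (672,362)), and the arm hides part of slat_b. Descend on slat_b.

```bash
python3 -m jog '[[[-3.5,0.7,40,0,0,-0.2,50],[-3.5,0.7,80,0,0,-0.2,50],[-3.5,0.7,120,0,0,-0.2,50],[-3.5,0.7,145,0,0,-0.2,50],[-3.5,0.7,155,0,0,-0.2,50],[-3.5,0.7,155,0,0,-0.2,50],[-3.5,0.7,155,0,0,-0.2,50],[-3.5,0.7,155,0,0,-0.2,50]]]'
python3 - <<'E'
from h import *
from bench import ctrl
delta(ctrl.get_state(),[612.8,88,3],-12.1)
E
```

```text
time: 11.6
position: [0.6145, 0.0901, 0.0405]
tool_rot: [0.327, 3.121, 0.002]
ft_force: [0.6, -0.8, 0.2]
grip_width: 0.577
grip_force: 0.0
pos [614.5  90.1  40.5] shift [ 1.4 -2.5 37.4] turn [0.1 0.2 0.2]
```

```bash
python3 -m jog '[[[1,-1.5,15,0,0,0,50],[1,-1.5,28,0,0,0,50],[1,-1.5,36.5,0,0,0,50],[1,-1.5,36.5,0,0,0,50],[1,-1.5,36.5,0,0,0,50],[1,-1.5,36.5,0,0,0,15],[1,-1.5,36.5,0,0,0,15],[1,-1.5,36.5,0,0,0,15],[1,-1.5,36.5,0,0,0,15],[1,-1.5,36.5,0,0,0,15]]]' 25
python3 -m jog '[[[0,0,0,0,0,0,15],[0,0,0,0,0,0,15]]]'
python3 -m jog '[[[0,0,-30,0,0,0,15],[0,0,-70,0,0,0,15],[0,0,-120,0,0,0,15],[0,0,-170,0,0,0,15],[0,0,-195,0,0,0,15],[0,0,-195,0,0,0,15],[0,0,-195,0,0,0,15]]]'
python3 - <<'E'
from h import *
from bench import ctrl
delta(ctrl.get_state(),[476.7,-134.3,198],-17.3)
E
```

```text
time: 12.6
position: [0.6116, 0.0888, 0.0017]
tool_rot: [0.326, 3.125, 0.0]
ft_force: [0.2, -0.2, -0.6]
grip_width: 0.293
grip_force: 25.0
time: 12.8
position: [0.6116, 0.0888, 0.0017]
tool_rot: [0.326, 3.125, 0.0]
ft_force: [0.0, -0.6, -0.5]
grip_width: 0.293
grip_force: 25.0
time: 13.5
position: [0.6116, 0.0888, 0.1969]
tool_rot: [0.326, 3.124, 0.001]
ft_force: [-0.1, 0.2, -1.8]
grip_width: 0.298
grip_force: 25.0
pos [611.6  88.8 196.9] shift [  85.9 -246.1   -1.3] turn [0.  0.  5.4]
```

```bash
python3 -m jog '[[[12,-35,0,0,0,1,15],[26,-75,0,0,0,2,15],[41,-115,0,0,0,3,15],[56,-155,0,0,0,4,15],[70,-195,0,0,0,5,15],[81,-228,0,0,0,5.4,15],[87,-246,0,0,0,5.4,15],[87,-246,0,0,0,5.4,15],[87,-246,0,0,0,5.4,15]]]'
python3 -m jog '[[[0,0,35,0,0,0,15],[0,0,70,0,0,0,15],[0,0,100,0,0,0,15],[0,0,122,0,0,0,15],[0,0,125,0,0,0,15],[0,0,125,0,0,0,15],[0,0,125,0,0,0,15]]]'
python3 - <<'E'
from h import *
from bench import ctrl
delta(ctrl.get_state(),[475.4,-133.9,50],-17.3)
E
```

```text
time: 14.4
position: [0.4751, -0.1331, 0.1954]
tool_rot: [-0.473, -3.104, -0.001]
ft_force: [0.5, 0.3, -0.2]
grip_width: 0.293
grip_force: 25.0
time: 15.1
position: [0.4769, -0.1335, 0.0727]
tool_rot: [0.471, 3.104, 0.0]
ft_force: [0.2, 0.0, -0.1]
grip_width: 0.295
grip_force: 25.0
pos [ 476.9 -133.5   72.7] shift [ 1.3 -0.8 22.7] turn [0.  0.1 0. ]
```

```bash
python3 -m jog '[[[1,-0.8,10,0,0,0.2,15],[1,-0.8,17,0,0,0.2,15],[1,-0.8,20,0,0,0.2,15],[1,-0.8,21.5,0,0,0.2,15],[1,-0.8,21.5,0,0,0.2,15],[1,-0.8,21.5,0,0,0.2,15]]]'
python3 - <<'E'
from h import *
from bench import ctrl
delta(ctrl.get_state(),[475.4,-133.9,49.8],-17.3)
d=ctrl.get_image("scene")
delta(ctrl.get_state(),[475.4,-133.9,49.8],-17.3)
cv2.imwrite("pics/s5.png",cv2.resize(d["image"][220:370,220:400],None,fx=4,fy=4,interpolation=cv2.INTER_CUBIC)[:,:,::-1])
E
```

```text
time: 15.7
position: [0.4746, -0.1345, 0.0504]
tool_rot: [0.479, 3.105, 0.0]
ft_force: [0.2, 0.8, -0.9]
grip_width: 0.296
grip_force: 25.0
pos [ 474.6 -134.5   50.4] shift [-0.6  0.8  0.6] turn [ 0.   0.  -0.2]
pos [ 474.7 -134.5   50.5] shift [-0.5  0.8  0.7] turn [ 0.   0.  -0.2]
```

View pics/s5.png

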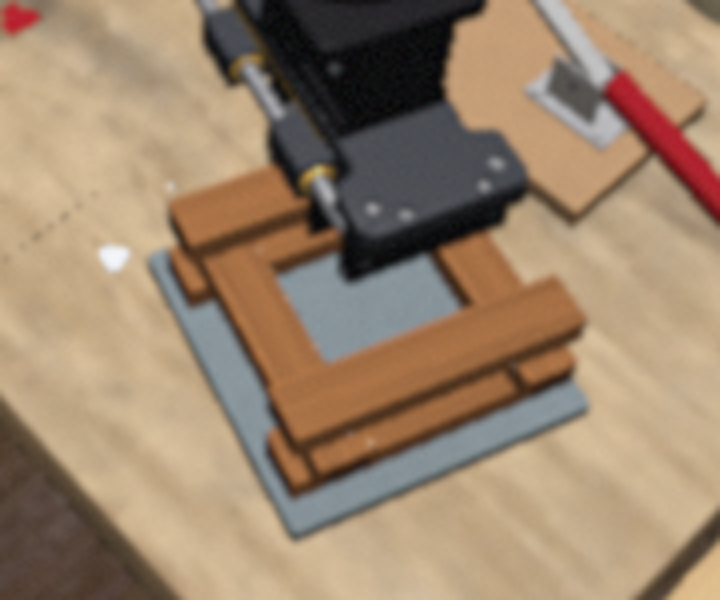

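Both slats sit over their bottom slats with ends aligned (near ends at crop (190,230) and (290,415)). Release and retreat.

```bash
python3 -m jog '[[[-0.5,0.6,0.6,0,0,-0.2,15],[-0.5,0.6,0.8,0,0,-0.2,15],[-0.5,0.6,0.8,0,0,-0.2,15],[-0.5,0.6,0.8,0,0,-0.2,50],[-0.5,0.6,0.8,0,0,-0.2,50],[-0.5,0.6,0.8,0,0,-0.2,50],[-0.5,0.6,0.8,0,0,-0.2,50]]]'
python3 -m jog '[[[0,0,-10,0,0,0,50],[0,0,-30,0,0,0,50],[0,0,-70,0,0,0,50],[0,0,-120,0,0,0,50],[0,0,-155,0,0,0,50],[0,45,-155,0,0,0,50],[0,90,-155,0,0,0,50],[0,130,-155,0,0,0,50],[0,170,-155,0,0,0,50],[0,210,-155,0,0,0,50]]]'
python3 -m jog '[[[0,45,0,0,0,0,50],[0,90,0,0,0,0,50],[0,90,0,0,0,0,50],[0,90,0,0,0,0,50]]]'
python3 - <<'E'
from h import *
from bench import ctrl
d=ctrl.get_image("top")
P=depth_pts(d);m=brown(d);b=np.zeros_like(m);b[185:265,300:390]=255;zz=P[...,2]*1000
t=((m>0)&(b>0)&(zz>58)).astype(np.uint8);t=cv2.morphologyEx(t,cv2.MORPH_OPEN,np.ones((3,3)))
for c in cv2.findContours(t,cv2.RETR_EXTERNAL,cv2.CHAIN_APPROX_NONE)[0]:
    if cv2.contourArea(c)>100: print(cv2.minAreaRect((ray(d,c[:,0],.066)[:,:2]*1000).astype(np.float32)))
cv2.imwrite("pics/t6.png",cv2.resize(d["image"][130:280,180:400],None,fx=3.5,fy=3.5,interpolation=cv2.INTER_CUBIC)[:,:,::-1])
E
```

```text
time: 16.45
position: [0.4751, -0.134, 0.0494]
tool_rot: [0.473, 3.106, 0.0]
ft_force: [-0.8, -0.2, -0.3]
grip_width: 0.542
grip_force: 0.0
time: 17.45
position: [0.5381, 0.068, 0.2055]
tool_rot: [0.473, 3.105, 0.001]
ft_force: [0.5, -0.0, 1.2]
grip_width: 0.573
grip_force: 0.0
time: 17.85
position: [0.5644, 0.1534, 0.2047]
tool_rot: [0.469, 3.106, -0.001]
ft_force: [0.5, 0.0, -0.3]
grip_width: 0.574
grip_force: 0.0
((446.2018737792969, -228.21250915527344), (27.93895721435547, 140.67051696777344), 72.451904296875)
((476.50830078125, -133.389404296875), (27.333524703979492, 140.7150421142578), 72.9207992553711)
```

View pics/t6.png

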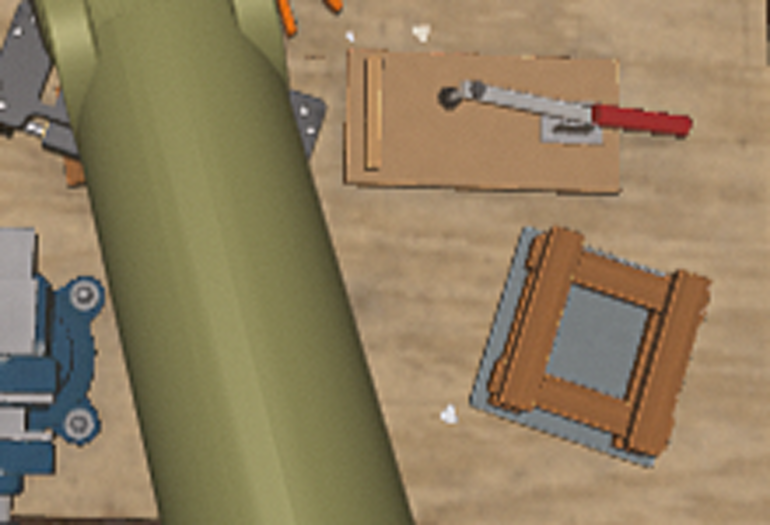

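Both slats lie flat within about 2 mm and 1 mm of their targets, and the robot is clear.

```bash
python3 -c "
from bench import ctrl
print(ctrl.close_job())"
```

```text
the job is handed in; nothing more can be done
None
```

Both loose slats are laid flat as the third layer, each within about 2 mm of its place above a bottom slat by the last top-camera measurement; the offcut was not moved, and the job was handed in at about 18 s.

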